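Tag out the test chamber and hold its lid open

ROBOT

A 6-joint arm with a two-finger parallel gripper is mounted at the origin on a cart in front of the work surface, level with it; the furniture and walls round the work are solid. World frame = base frame: x ahead of the robot, y to its left, z up, the work surface at z = 0. Lengths are in mm, angles in rad, forces in N, time in s.
With the tool pointing down it reaches from about 325 to 900 mm from the base axis. Payload 6.1 kg.
Tool frame: the origin (TCP) lies on the centre line of the jaws, within the pads' length; the fingertips stand 22 mm ahead of it and the grasp point (between the pads) lies 3 mm ahead of it; z points along the fingers, y is the direction in which the jaws open and shut (so a half turn about z gives the same grasp; the last joint's range is limited). The gripper opens to 87 mm and grips with 3 to 60 N. Pads are 19 mm wide; open, the fingers measure 117 mm over their backs; the gripper's body (75 mm by 190 mm) begins 51 mm behind the grasp point.
Start: joints at [1.022, 0.22, 1.526, -0, 1.395, -0.126], TCP at [256.445, 569.958, 244.538] pointing down, gripper open.
Joint ranges: [-2.98, 2.98], [-0.91, 2.08], [0.09, 2.57], [-1.24, 4.39], [0.2, 2.65], [-2.68, 2.68]. Speed limits (rad/s): [2.57, 2.57, 3.01, 3.14, 3.14, 3.14].

INTERFACE

Orientations are given as a unit quaternion [w, x, y, z].
In Python, from workcell import get_state, grab_frame, hand_in gives the robot as it stands.
- The arm moves only by the shell command python3 -m inch 'ROWS' [OPENING] [FORCE]. ROWS is JSON, a list of rows, each a list of 6 numbers: the shift along the world's x, y, z in mm, then the turn, a rotation vector about the world's x, y, z in rad. A call has 1 to 8 rows; each row is the pose to reach, as a shift and turn from the pose commanded when the call began; what a row does not reach only later rows make up. A row lasts 1/8 s, in which the tool goes at most 62.5 mm and 10.7 degrees, less where a joint would pass 70% of its speed; a pose out of reach is approached as far as the arm can. A call with a gripper value outside its range is refused whole. OPENING is the finger opening in mm, from 0 to 87, set as the call begins (- or left out, the last holds). The fingers move at their own pace and stop on an object; FORCE is the grip in N (left out, the last holds). Time passes only in rows, so rows that repeat a pose let the fingers close. It gives the time, the measured TCP pose, the force and the opening at its end, in the units of the state.
- get_state(): the state, without advancing time (a new reading comes with each control period).
- grab_frame(name): name is "scene" or "top"; returns a dict with "color" (384x512x3 uint8, blue, green, red), "fx", "fy", "cx", "cy" (pixels), "k1" (the pictures are not rectified: a ray, as slopes to the right and down, at radius r is drawn at 1 + k1 r^2 times it, then the intrinsics apply), "rvec" (rotation vector, rad) and "tvec" (3), from world to camera coordinates, as OpenCV has them. Camera axes: x right, y down, z forward; pixel columns grow to the right and rows downward; lengths in mm; the calibration is good to about 2 mm. A picture is of the moment at which its call begins. There is no depth.
- hand_in(): hands the job in, once; it reports no verdict.
The state is a dict: "time_s": time; "q": joint angles; "dq": joint speeds; "effort": joint torques, N m; "position": TCP position; "tool_rot": TCP orientation; "force": force on the tool from outside, world axes, zero at the start; "torque": the same for the moment, N m; "gripper_width": finger opening in mm.
Only numpy, scipy, OpenCV 4.12 (cv2) and the standard library are available. Lean on these libraries where they do the work, as an engineer would, in place of code of your own. Each camera call takes 0.05 s, during which the arm holds its last target.

TASK

Get the test chamber ready for a look inside: take the red tag out of its stand and hang it by its hole on the peg on the front of the chamber's column, let go of it, and only then lift the chamber's milky see-through lid by its T-handle to 45 degrees open (to within 5 degrees). A spring shuts the lid when it is let go, so finish with the gripper still holding the handle and the lid standing still at that angle. Leave the green tag, the two tins and the wooden clamp block where they are.

Things in the scene. Friction and masses are not known exactly. Their poses are not given: they have to be found in the camera images.
- red_tag_center (a point): centre of the loose red tag, an upright plate 6 mm thick (its x), 36 mm wide (its y), 80 mm high (its z), 35 g. It stands in the slot of a small fixed stand (50 x 64 mm); slot 7 to 8 mm wide, 40 mm long, its walls 33 mm above the bench; the tag's foot is at 8 mm, its top at 88 mm. Grip it from above across the 36 mm width; it lifts straight up out of the slot
- red_tag_hole (a point): centre of the red tag's hole: 20 mm in diameter, right through the tag along its x; 12 mm above the tag's centre, 28 mm below its top edge
- green_tag_center (a point): centre of the loose green tag, same size, in a stand of its own. Red and green may swap places. Not to be disturbed
- peg_mid (a point): point on the axis of the fixed steel peg, half-way along, 24 mm out from the column's face and 121 mm above the bench. Axes are the chamber's: x into the face, y left, z up. The peg is 8 mm in diameter and sticks out along -x, rising 10 degrees outward. The column's face is 88 mm wide, its flat top 29 mm above this point (a dial on it is 11 mm high)
- peg_tip (a point): centre of the ball, 10 mm in diameter, that ends the peg; axes as for the middle of the peg
- handle_grip (a point): centre of the cross-bar of the lid's black T-handle: bar 18 mm in diameter, 30 mm long along its y (parallel to the hinge), on a 12 mm stem, 47 mm off the lid's middle plane (lid 7 mm thick). Its axes turn with the lid; with the lid shut they are the chamber's (x towards the hinge, z up). The column's edge is 76 mm to its right
- lid_hinge (a point): point on the hinge axis, along the chamber's y at its rear top edge, 83 mm above the bench. Axes are the chamber's and do not turn with the lid. With the lid shut the handle's bar is 122 mm in front of it (-x) and 47 mm above it; as the lid opens the bar swings up and back (+x) round this axis
- lid (a joint): opening angle of the milky see-through lid in rad: 0 shut, growing as it opens up and away from the robot, stop at 1.3; 45 degrees is 0.785. A spring and its weight press it shut (about 2 to 4 N at the handle) at every angle
- amber_tin: loose round orange-amber tin, 39 mm across, 18 mm high; origin under its centre. A bystander
- clamp_block: loose small wooden clamp block, 30 x 34 x 22 mm; origin under its centre. A bystander
- steel_tin: loose round pale metal tin with a dark top, 49 mm across, 18 mm high; origin under its centre. A bystander
- microscope: fixed stereo microscope, an obstacle: from its origin the head with the eyepieces reaches 0.11 to 0.25 m to the left (+y), 0.14 m towards the robot and no further away, up to 0.24 m above the bench; its post, 0.17 m to the right, is 0.31 m high. Travel higher than that past it
- the_arm_lamp: fixed black jointed lamp, an obstacle: its thin arm slopes from an elbow about 0.40 m above the bench (0.05 m further away than the origin) down and to the right to a lamp head 0.13 m above the bench, 0.24 m to the right of and 0.07 m nearer the robot than the origin
Mind the look-alikes: they are no part of the job. There is more than one size of the part that bears red_tag_center; the job needs the middle-sized.

How it is judged (in metres and radians):
On the way:
1. the red tag hangs on the peg, let go, with the lid still shut (x of red_tag_hole in the frame of peg_mid between -0.022 and 0.023 m and y of red_tag_hole in the frame of peg_mid between -0.01 and 0.01 m and z of red_tag_hole in the frame of peg_mid between -0.016 and 0.004 m and angle between red_tag_hole's own z axis and vertical below 0.4 rad and contact force between each of the arm, the fingers and red_tag below 0.05 N and value of joint lid below 0.12 rad), for 0.3 s.
At the end, for the whole second after the job is handed in: The red tag hangs upright on the peg by its hole, not touched by the robot; the lid stands still at 45 degrees open (6.5 degrees either way), held by the fingers at its T-handle and by nothing else; the green tag, both tins and the clamp block are within 25 mm of where they were (x of red_tag_hole in the frame of peg_mid between -0.022 and 0.023 m and y of red_tag_hole in the frame of peg_mid between -0.01 and 0.01 m and z of red_tag_hole in the frame of peg_mid between -0.016 and 0.004 m and angle between red_tag_hole's own z axis and vertical below 0.4 rad and contact force between each of the arm, the fingers and red_tag below 0.05 N and value of joint lid between 0.672 and 0.899 rad and velocity of joint lid between -0.1 and 0.1 rad/s and contact force between the fingers and lid above 0.3 N and distance between the grasp point and handle_grip below 0.04 m and contact force between red_tag and lid below 0.05 N and distance of each of green_tag_center, amber_tin, clamp_block, steel_tin from where it was at the start of the episode below 0.025 m); the arm keeps its last pose, push and grip.
It fails at once if the lid is opened (over 9 degrees) while the red tag is not on the peg (value of joint lid above 0.16 rad and not (x of red_tag_hole in the frame of peg_mid between -0.022 and 0.023 m and y of red_tag_hole in the frame of peg_mid between -0.01 and 0.01 m and z of red_tag_hole in the frame of peg_mid between -0.016 and 0.004 m and angle between red_tag_hole's own z axis and vertical below 0.4 rad)).
It fails at once if the green tag is moved by more than 25 mm (distance of green_tag_center from where it was at the start of the episode above 0.025 m).
It fails at once if the amber tin is moved by more than 25 mm (distance of amber_tin from where it was at the start of the episode above 0.025 m).
It fails at once if the wooden clamp block is moved by more than 25 mm (distance of clamp_block from where it was at the start of the episode above 0.025 m).
It fails at once if the steel tin is moved by more than 25 mm (distance of steel_tin from where it was at the start of the episode above 0.025 m).
It also fails if it takes over 64 s, if anything falls off the work surface, if the arm or the gripper's body presses on something with over 40 N, if the wrist force passes 120 N, or if a joint passes its speed limit or range.

## Working session

There is one attempt and no reset: what is moved stays moved. The work goes in short steps, Python scripts to look and compute and a shell command to move; the robot and the scene stay as the last step left them, time stands still between calls to the robot, and variables do not carry over. Pictures are saved under pics/ and viewed, and the job is handed in when it is done.

```bash
mkdir -p pics; python3 - <<'E'
from workcell import get_state, grab_frame
import cv2,pickle
s=get_state();print({k:(s[k]) for k in s})
for n in("scene","top"):
    f=grab_frame(n);pickle.dump(f,open(f"pics/{n}0.pkl","wb"))
    print(n,{k:f[k] for k in f if k!="color"})
    cv2.imwrite(f"pics/{n}0.png",cv2.resize(f["color"],(800,600),interpolation=cv2.INTER_CUBIC))
E
```

```text
{'time_s': 0.0, 'q': array([ 1.02191606e+00,  2.21211122e-01,  1.52759584e+00,  3.30120074e-05,
        1.39466445e+00, -1.26116385e-01]), 'dq': array([-1.31833579e-03, -1.22307941e-05, -3.63623198e-04,  2.42475398e-06,
        4.62245276e-04, -1.49042815e-03]), 'effort': array([-3.70272155e-04, -4.94627953e+01, -3.87368560e+01,  6.96170144e-02,
        5.75449853e-02, -1.86660086e-04]), 'position': array([256.13626328, 569.49251498, 243.4545706 ]), 'tool_rot': array([-3.26386603e-04,  2.09814031e-01,  9.77740860e-01, -8.81007583e-04]), 'force': array([-0.57282343, -0.11383013, -0.3061318 ]), 'torque': array([0.01619914, 0.04249502, 0.00734413]), 'gripper_width': 87.04886378643685}
scene {'fx': 409.9233168911346, 'fy': 409.9233168911346, 'cx': 249.54848364627162, 'cy': 179.46613367224944, 'k1': -0.0030478459309879816, 'rvec': array([ 0.83844687, -2.47932571,  1.17527669]), 'tvec': array([406.23814862, 206.98566173, 816.94168969])}
top {'fx': 363.37290702982887, 'fy': 363.37290702982887, 'cx': 258.61101396194334, 'cy': 189.83504862030082, 'k1': 0.011910308668709497, 'rvec': array([ 2.16098814, -2.09478001,  0.23104063]), 'tvec': array([  24.06040009,  514.26031349, 1022.86612551])}
```

View pics/scene0.png

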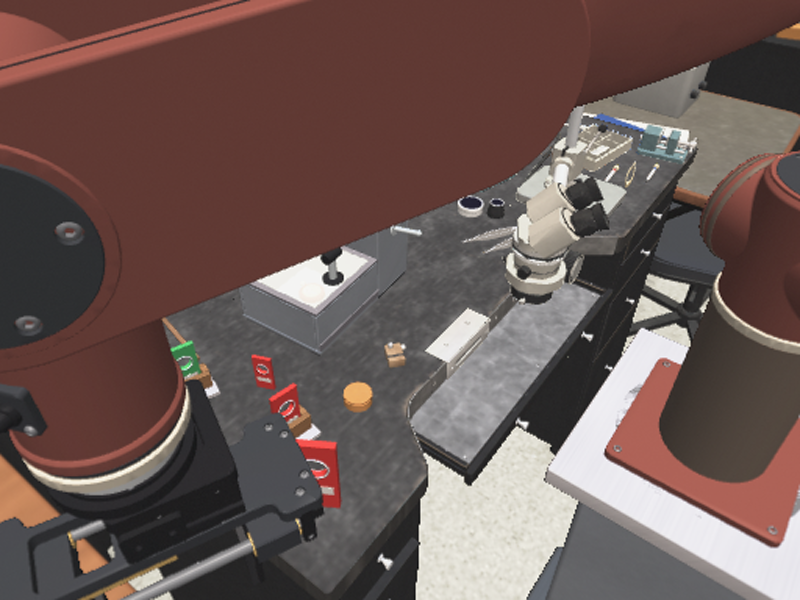

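View pics/top0.png

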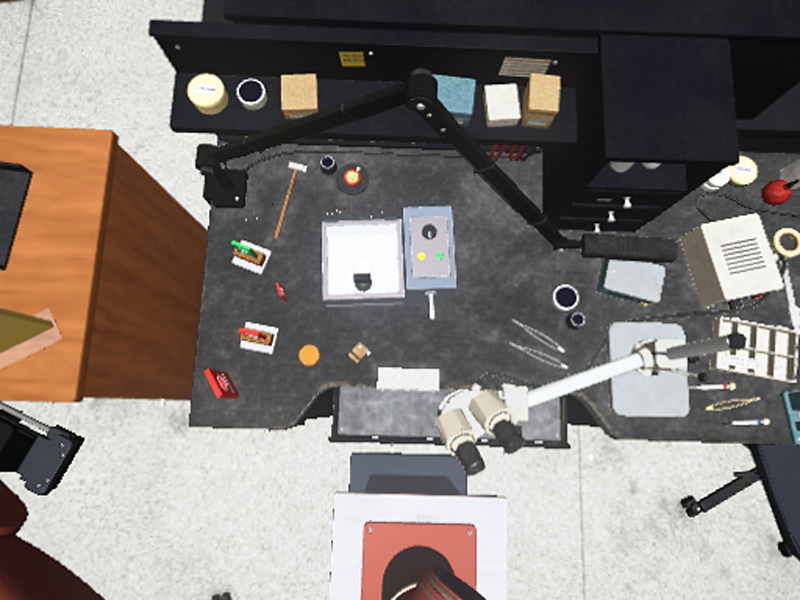

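```bash
cat > h.py <<'E'
import cv2,pickle,numpy as np
from workcell import get_state, grab_frame
def load(n): return pickle.load(open(f"pics/{n}.pkl","rb"))
def snap(n,tag):
    f=grab_frame(n);pickle.dump(f,open(f"pics/{n}{tag}.pkl","wb"));return f
def crop(f,x0,y0,x1,y1,out,k=8):
    k=min(800//(x1-x0),600//(y1-y0))
    c=cv2.resize(f["color"][y0:y1,x0:x1],None,fx=k,fy=k,interpolation=cv2.INTER_CUBIC)
    for x in range(x0,x1):
        if x%10==0: cv2.putText(c,str(x),((x-x0)*k,8),0,.3,(0,255,255),1);cv2.line(c,((x-x0)*k,0),((x-x0)*k,c.shape[0]),(0,255,255) ,1) if 0 else cv2.line(c,((x-x0)*k,10),((x-x0)*k,18),(0,255,255),1)
    for y in range(y0,y1):
        if y%10==0: cv2.putText(c,str(y),(0,(y-y0)*k+4),0,.3,(0,255,255),1);cv2.line(c,(22,(y-y0)*k),(30,(y-y0)*k),(0,255,255),1)
    cv2.imwrite(out,c)
def ray(f,u,v):
    # u,v in crop-scale coordinates: pixel edge convention -> subtract .5
    x=(u-.5-f["cx"])/f["fx"];y=(v-.5-f["cy"])/f["fy"]
    a,b=x,y
    for _ in range(20):
        r2=a*a+b*b;a=x/(1+f["k1"]*r2);b=y/(1+f["k1"]*r2)
    R=cv2.Rodrigues(f["rvec"])[0]
    return -R.T@f["tvec"],R.T@np.array([a,b,1.])
def atz(f,u,v,z):
    o,d=ray(f,u,v);return o+d*(z-o[2])/d[2]
def tri(f1,p1,f2,p2):
    o1,d1=ray(f1,*p1);o2,d2=ray(f2,*p2)
    t=np.linalg.lstsq(np.c_[d1,-d2],o2-o1,rcond=None)[0]
    a,b=o1+t[0]*d1,o2+t[1]*d2
    return (a+b)/2,np.linalg.norm(a-b)
def proj(f,P):
    R=cv2.Rodrigues(f["rvec"])[0];c=np.atleast_2d(P)@R.T+f["tvec"]
    a=c[:,:2]/c[:,2:];r2=(a**2).sum(1,keepdims=True);a=a*(1+f["k1"]*r2)
    return a*[f["fx"],f["fy"]]+[f["cx"],f["cy"]]+.5
E
python3 - <<'E'
from h import *
t=load("top0");s=load("scene0")
crop(t,125,145,225,275-10,"pics/t_tags.png")
crop(t,200,120,300,220,"pics/t_ch.png")
crop(s,100,205,250,315,"pics/s_tags.png")
crop(s,140,130,280,235,"pics/s_ch.png")
for f in(t,s):print(ray(f,256,192))
E
```

```text
(array([ 304.7105264 ,   59.28728646, 1102.24053472]), array([ 0.18964798, -0.00952956, -0.98185392]))
(array([ 20.88533233, 645.54962623, 676.82767739]), array([ 0.44477986, -0.61029596, -0.65634009]))
```

View pics/t_tags.png

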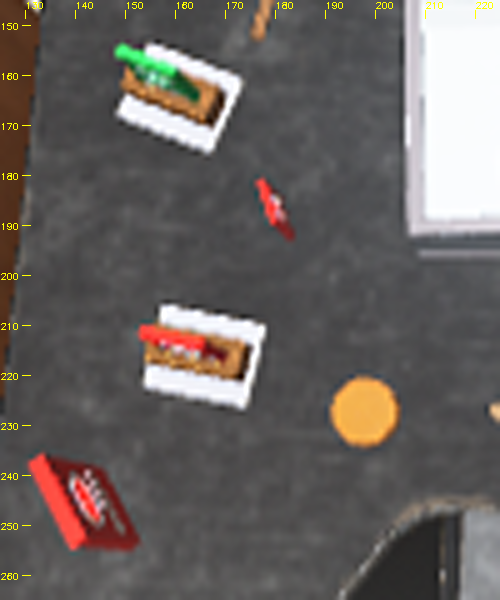

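View pics/t_ch.png

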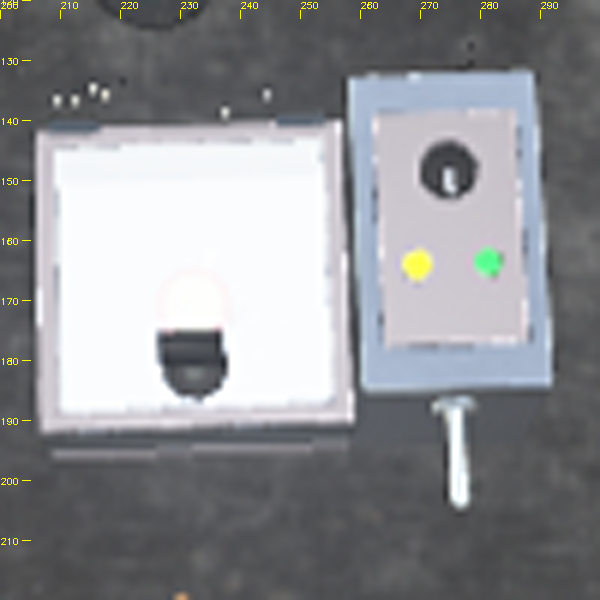

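View pics/s_tags.png

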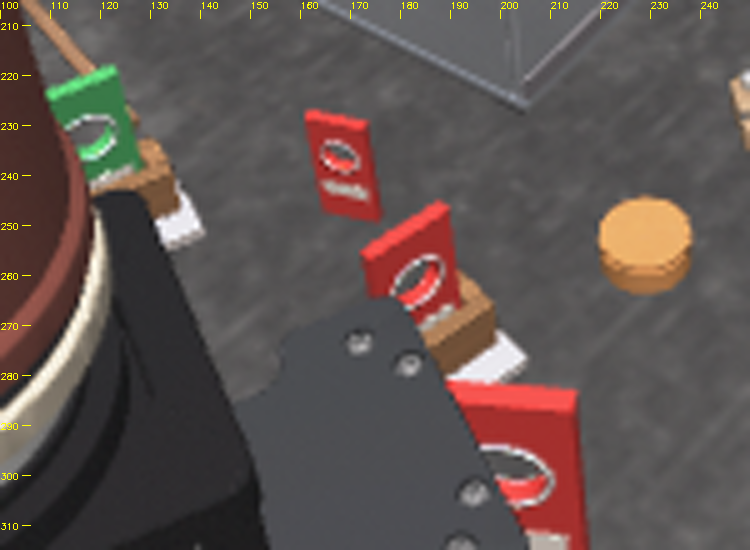

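View pics/s_ch.png

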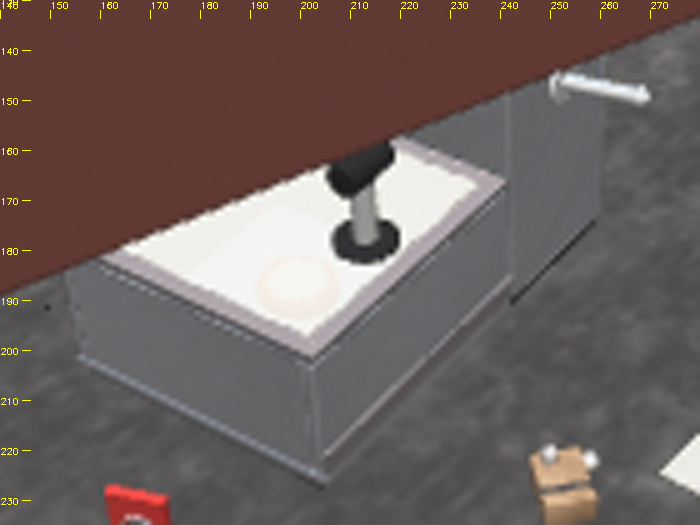

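```bash
python3 - <<'E'
from h import *
t=load("top0");s=load("scene0")
crop(t,148,200,182,228,"pics/t_red.png")
crop(s,165,240,211,286-12,"pics/s_red.png")
crop(s,195,140,275,200,"pics/s_peg.png")
E
```

```text
(no output)
```

View pics/t_red.png

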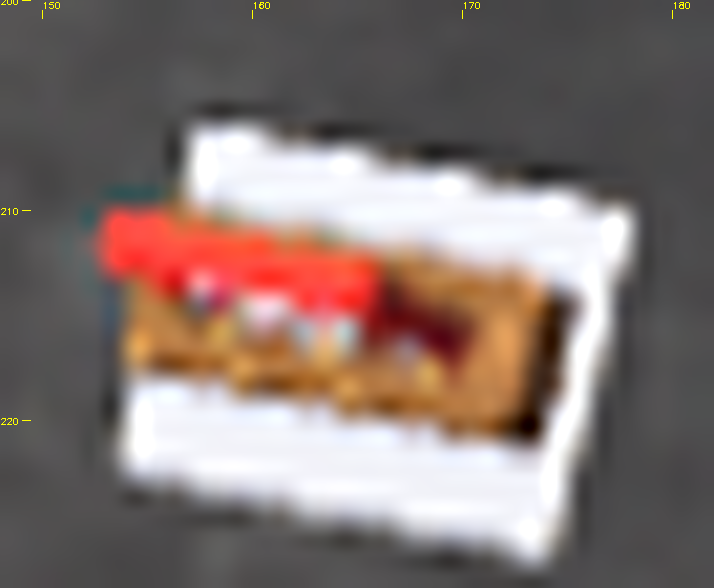

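View pics/s_red.png

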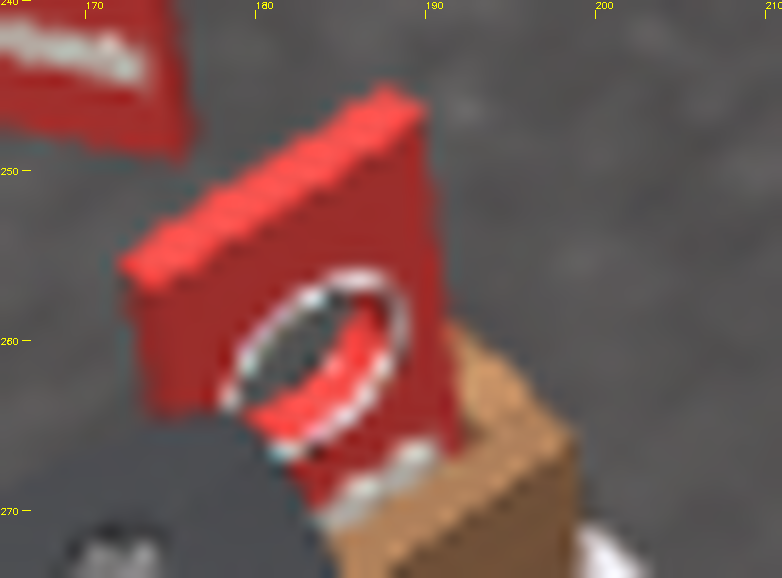

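View pics/s_peg.png

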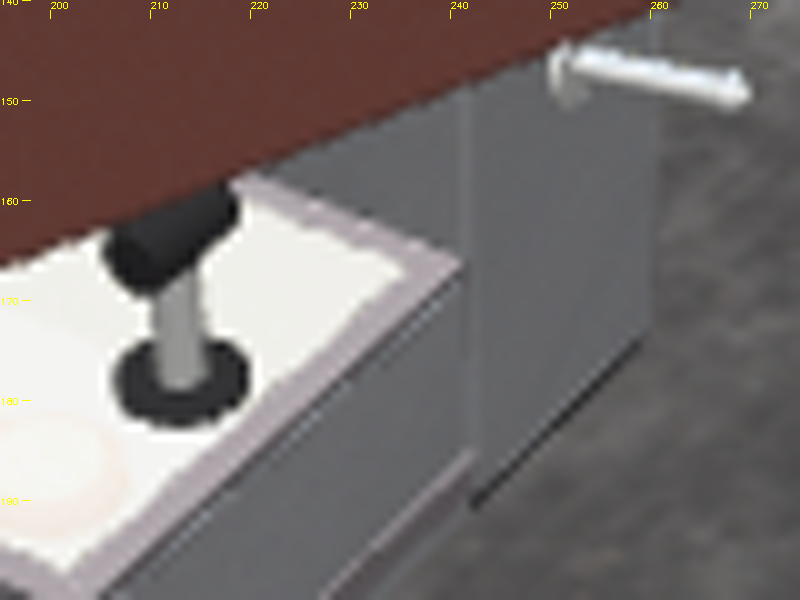

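```bash
python3 - <<'E'
from h import *
t=load("top0");s=load("scene0")
P=lambda n,a,b:print(n,*[np.round(x,1) for x in tri(t,a,s,b)])
P("tagL",(152.9,211.5),(173.0,256.35))
P("tagR",(166,213.8),(189.0,245.75))
P("tip",(276.6,202.9),(268.9,149.0))
P("chamber front right lid corner",(258.7,190),(240.7,166.2))
print("handle z130",atz(t,231.8,178.2,130))
print("lid corners top view z83",[atz(t,*p,86).round(1) for p in [(206.5,192),(258.7,190),(257,140.5),(206.5,142)]])
print("column top z150",[atz(t,*p,150).round(1) for p in [(260.3,185),(292,184),(289,131.7),(258,133)]])
print("peg pts z121",[atz(t,*p,121).round(1) for p in [(276,190),(276.6,202.9)]])
print("tin,block",atz(t,198,227,18).round(1),atz(t,230,226,22).round(1))
E
```

```text
tagL [435.4 335.6  85.9] 1.1
tagR [430.1 298.7  85.9] 1.2
tip [463.7  -8.  125.3] 3.1
chamber front right lid corner [507.3  41.8  84.3] 0.3
handle z130 [528.79016058 117.32117321 130.        ]
lid corners top view z83 [array([496.3, 189.8,  86. ]), array([507.1,  41.9,  86. ]), array([654.7,  51.2,  86. ]), array([644.6, 198.2,  86. ])]
column top z150 [array([508.1,  39.1, 150. ]), array([513.7, -46. , 150. ]), array([661.4, -36. , 150. ]), array([654.4,  49.6, 150. ])]
peg pts z121 [array([501.7,  -5.2, 121. ]), array([465.7,  -7.5, 121. ])]
tin,block [402.6 217.7  18. ] [408.1 122.8  22. ]
```

```bash
python3 - <<'E'
from h import *
t=load("top0")
for n,p,z in [("scope head top-left",(282,268),200),("scope head right",(333,290),200),("scope nose",(307,250),150),("lamp elbow",(269,54),400),("lamp head L",(358,155),150),("lamp head R",(430,160),130),("arm mid",(317,108),270),("lamp elb2",(134,100),300)]:
    print(n,atz(t,*p,z).round())
s=load("scene0")
print(tri(t,(282,275),s,(343,112)))
E
```

```text
scope head top-left [293. -18. 200.]
scope head right [ 245. -142.  200.]
scope nose [340. -87. 150.]
lamp elbow [740.  34. 400.]
lamp head L [ 601. -226.  150.]
lamp head R [ 600. -434.  130.]
arm mid [680. -92. 270.]
lamp elb2 [669. 344. 300.]
(array([286.36121431,  -7.89287284, 285.30027955]), np.float64(15.974899288571448))
```

```bash
python3 -m inch '[[36,-51,0,0,0,0.06],[72,-102,0,0,0,0.12],[108,-153,0,0,0,0.18],[144,-204,-10,0,0,0.24],[177,-252,-30,0,0,0.28],[177,-252,-60,0,0,0.28],[177,-252,-80,0,0,0.28],[177,-252,-80,0,0,0.28]]' 70 20; python3 - <<'E'
from h import *
s=get_state();print(s["position"],s["tool_rot"],s["q"],s["force"])
t=snap("top",1);c=snap("scene",1)
crop(t,130,170,230,245,"pics/t1.png");cv2.imwrite("pics/s1.png",cv2.resize(c["color"],(800,600)))
E
```

```text
time_s: 1.1
position: [432.1, 316.9, 162.3]
tool_rot: [-0.002, 0.072, 0.997, -0.001]
force: [0.1, -0.2, 0.4]
gripper_width: 69.7
[432.05548858 316.89860652 162.32358047] [-0.00201602  0.07161716  0.99742937 -0.00124997] [ 4.85605509e-01  8.65089763e-02  1.83660586e+00  1.14847001e-05
  1.22322197e+00 -9.41837302e-01] [ 0.0715     -0.16729501  0.35478723]
```

View pics/t1.png

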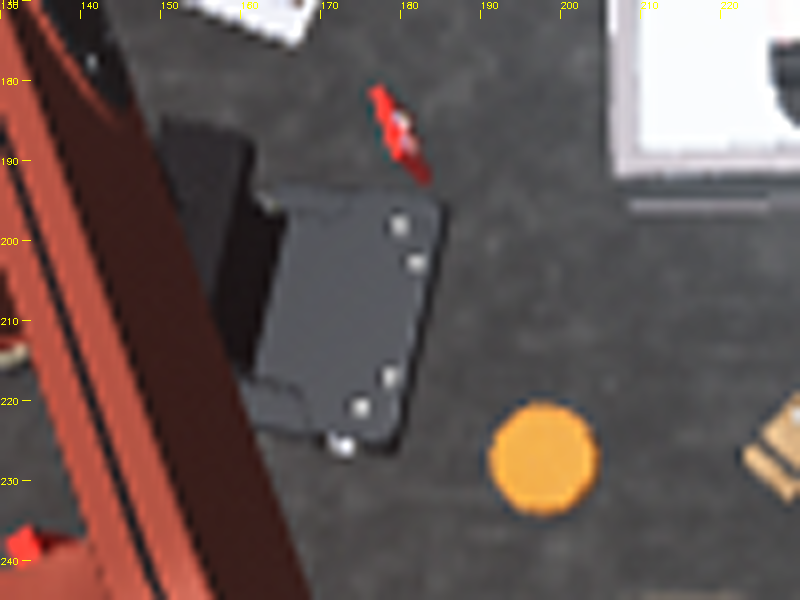

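View pics/s1.png

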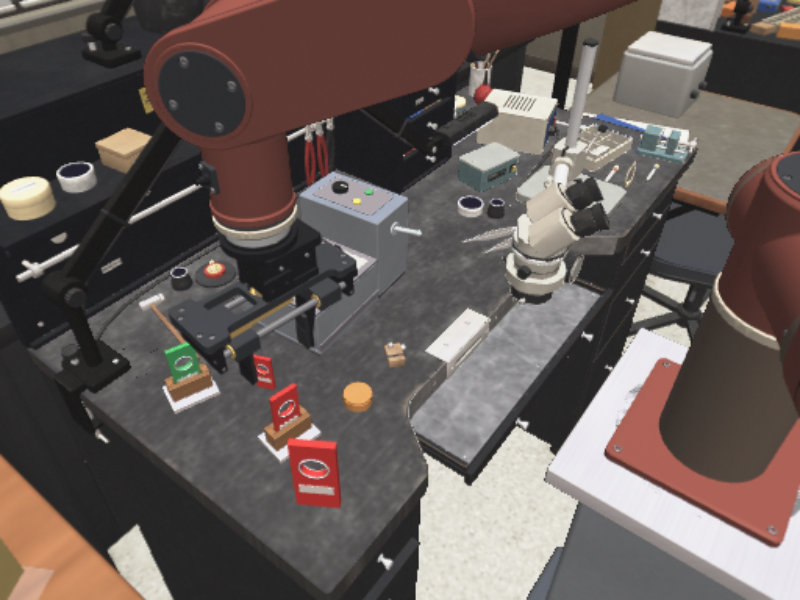

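```bash
python3 - <<'E'
from h import *
from scipy.spatial.transform import Rotation as R
s=get_state();t=load("top1");c=load("scene1")
q=s["tool_rot"];r=R.from_quat([*q[1:],q[0]])
for o in [(0,0,0),(0,35,22),(0,-35,22),(0,0,-60)]:
    P=s["position"]+r.apply(o);print(o,P.round(),proj(t,P).round(1),proj(c,P).round(1), proj(c,P)*1.5625)
print("tag",[proj(c,p).round(1) for p in [(432.8,317,86),(432.8,317,8)]])
crop(c,90,130,250,250,"pics/s1g.png")
E
```

```text
(0, 0, 0) [433. 318. 165.] [[151.7 208.5]] [[175.4 221.2]] [[274.06789458 345.60095075]]
(0, 35, 22) [438. 353. 143.] [[140.9 207.4]] [[160.5 240.1]] [[250.82232619 375.22409645]]
(0, -35, 22) [429. 283. 143.] [[167.  211.9]] [[192.2 220.2]] [[300.37979002 344.0693383 ]]
(0, 0, -60) [433. 318. 225.] [[145.1 204.9]] [[171.3 195.6]] [[267.68833017 305.55234366]]
tag [array([[180.8, 250.8]]), array([[184.9, 276.7]])]
```

View pics/s1g.png

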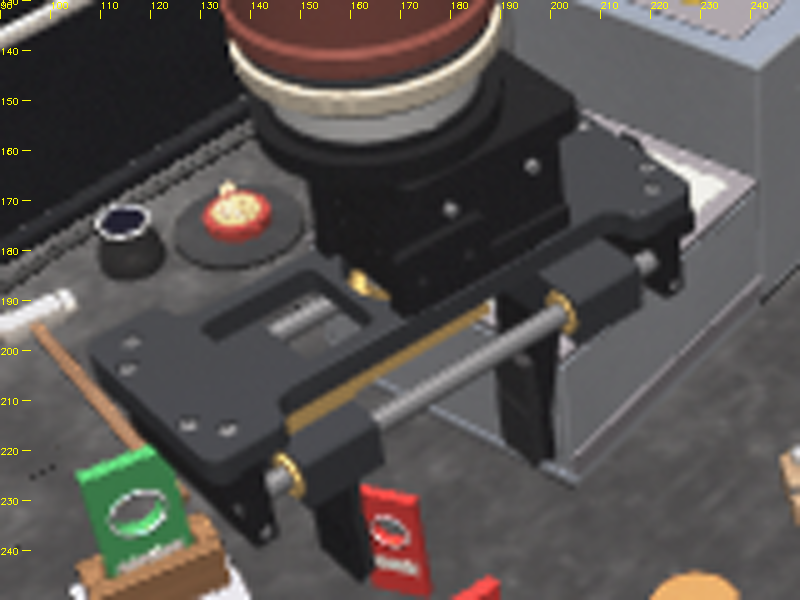

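```bash
python3 -m inch '[[0,-1,-20,0,0,0],[0,-1,-40,0,0,0],[0,-1,-60,0,0,0],[0,-1,-74,0,0,0],[0,-1,-82,0,0,0],[0,-1,-82,0,0,0]]' ; python3 - <<'E'
from h import *
s=get_state();print(s["position"],s["tool_rot"],s["force"])
c=snap("scene",2)
crop(c,130,180,230,255+10,"pics/s2.png")
E
```

```text
time_s: 1.95
position: [433.4, 317.0, 82.5]
tool_rot: [-0.0, 0.071, 0.997, -0.0]
force: [-0.0, -0.2, -0.7]
gripper_width: 70.1
[433.36836295 317.042446    82.49738109] [-1.42561693e-04  7.12221199e-02  9.97460465e-01 -9.71985583e-05] [-0.03200297 -0.20083895 -0.72124988]
```

View pics/s2.png

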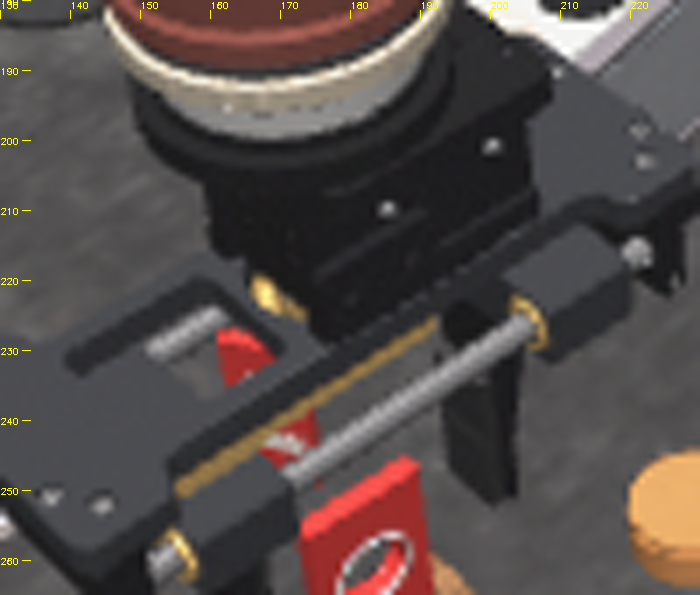

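```bash
python3 - <<'E'
from h import *
from scipy.spatial.transform import Rotation as R
s=get_state();c=load("scene2")
q=s["tool_rot"];r=R.from_quat([*q[1:],q[0]])
for o in [(x,y,22) for y in(-35,-47,35,47) for x in (-9.5,9.5)]:
    P=s["position"]+r.apply(o);print(o,P.round(),proj(c,P).round(1))
crop(c,150,215,230,275,"pics/s2b.png")
E
```

```text
(-9.5, -35, 22) [438. 281.  61.] [[193.1 246.9]]
(9.5, -35, 22) [419. 284.  61.] [[199.2 252.2]]
(-9.5, -47, 22) [436. 269.  61.] [[197.8 243.7]]
(9.5, -47, 22) [418. 272.  61.] [[203.9 248.9]]
(-9.5, 35, 22) [448. 350.  61.] [[163.8 266.7]]
(9.5, 35, 22) [429. 353.  61.] [[169.8 272.5]]
(-9.5, 47, 22) [450. 362.  61.] [[158.5 270.3]]
(9.5, 47, 22) [431. 365.  61.] [[164.4 276.2]]
```

View pics/s2b.png

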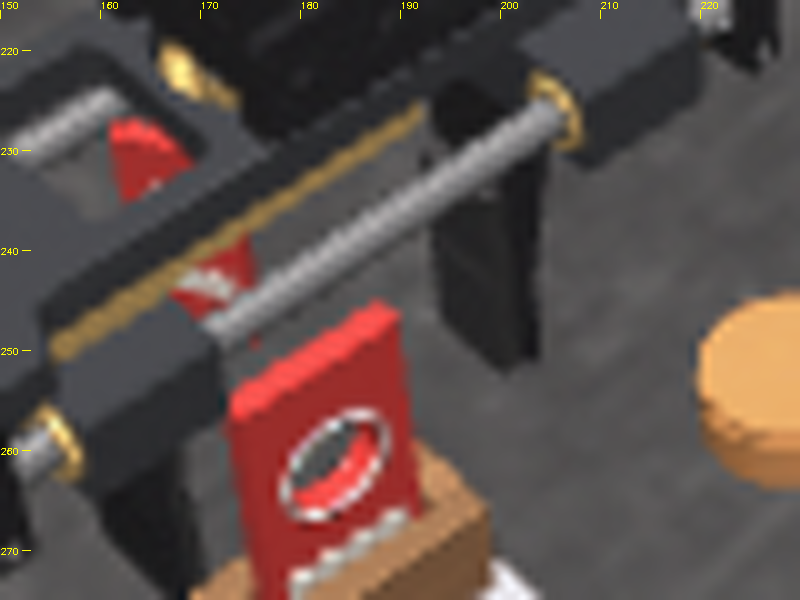

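```bash
python3 -m inch '[[0,0,0,0,0,0],[0,0,0,0,0,0],[0,0,0,0,0,0],[0,0,0,0,0,0],[0,0,0,0,0,0],[0,0,0,0,0,0]]' 25 20
```

```text
time_s: 2.75
position: [433.5, 317.0, 82.6]
tool_rot: [0.0, 0.071, 0.997, 0.0]
force: [0.1, -0.4, 0.4]
gripper_width: 35.7
```

```bash
python3 -m inch '[[0,0,10,0,0,0],[0,0,30,0,0,0],[0,0,60,0,0,0],[0,0,100,0,0,0],[0,0,140,0,0,0],[0,0,140,0,0,0]]' && python3 -m inch '[[0,-40,0,0,0,0.04],[2,-85,0,0,0,0.08],[4,-130,0,0,0,0.12],[6,-175,0,0,0,0.16],[6,-220,0,0,0,0.2],[6,-265,0,0,0,0.215],[6,-305,0,0,0,0.215],[6,-327,0,0,0,0.215]]' && python3 -m inch '[[0,0,-10,0,0,0],[0,0,-25,0,0,0],[0,0,-40,0,0,0],[0,0,-50,0,0,0],[0,0,-50,0,0,0],[0,0,-50,0,0,0]]'; python3 - <<'E'
from h import *
s=get_state();print(s["position"],s["tool_rot"],s["force"])
c=snap("scene",3);t=snap("top",3)
crop(c,190,90,310,180,"pics/s3.png")
crop(t,220,140,320,215,"pics/t3.png")
E
```

```text
time_s: 3.5
position: [435.6, 318.1, 227.5]
tool_rot: [0.004, 0.071, 0.997, 0.002]
force: [-0.5, 0.7, -0.6]
gripper_width: 35.7
time_s: 4.5
position: [438.6, -11.7, 221.7]
tool_rot: [-0.001, -0.035, 0.999, 0.0]
force: [-0.1, 0.7, -0.5]
gripper_width: 35.9
time_s: 5.25
position: [439.8, -9.9, 172.8]
tool_rot: [0.0, -0.036, 0.999, -0.0]
force: [0.2, 0.3, 0.5]
gripper_width: 35.9
[439.75157926  -9.89572243 172.84985384] [ 2.50558349e-04 -3.62937337e-02  9.99341131e-01 -7.92721671e-05] [0.22240171 0.25736489 0.54145246]
```

View pics/s3.png

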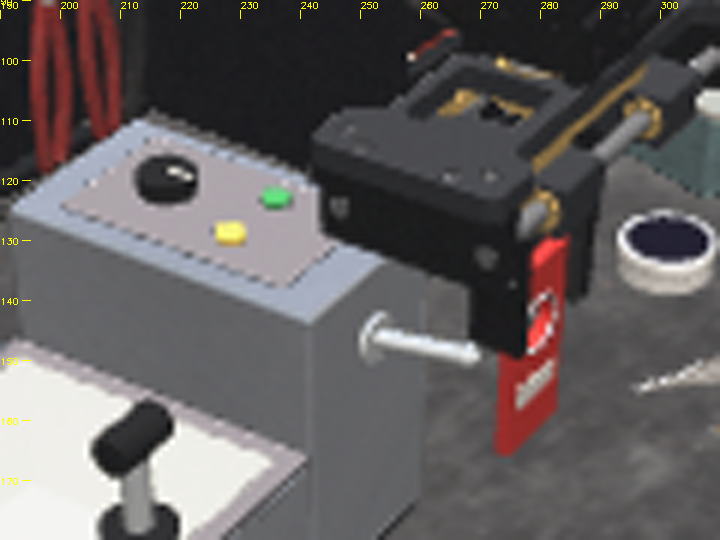

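View pics/t3.png

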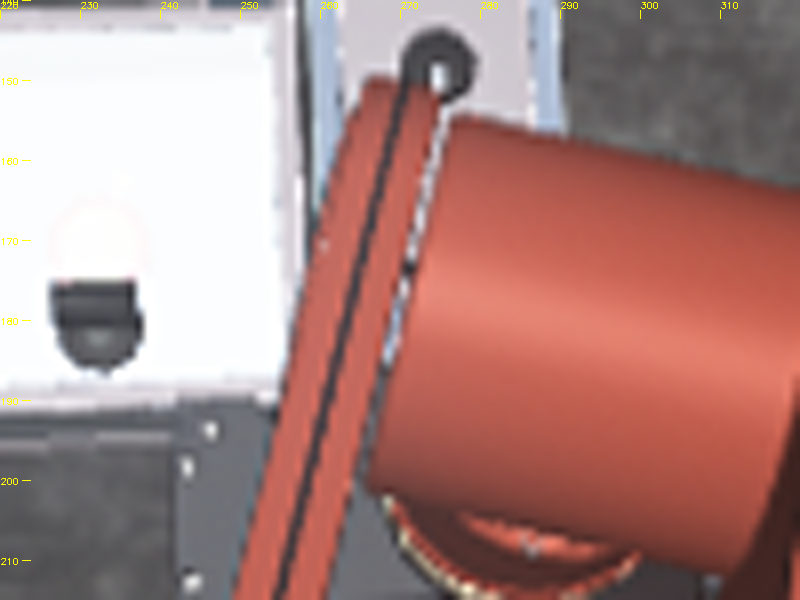

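```bash
python3 - <<'E'
from h import *
s=get_state();c=load("scene3");t0=load("top0");t=load("top3")
p=np.array([439.8,-9.9,172.8])
for dz in(-7+3,-22.5,-74.5):print(proj(c,p+[0,0,dz]).round(1))
a=atz(t,231.8,178.2,130)
print(proj(c,[464,-8,125.3]),proj(t0,[464,-8,125.3]))
crop(c,243,130,293,167,"pics/s3b.png")
crop(c,200,150,240,180,"pics/s3h.png")
crop(t,218,165,258,195,"pics/t3h.png")
crop(t0,266,182,290,206-2,"pics/t0p.png")
E
```

```text
[[278.  136.3]]
[[277.6 143.2]]
[[276.6 161.5]]
[[268.12283683 148.8471969 ]] [[276.87124252 203.28614634]]
```

View pics/s3b.png

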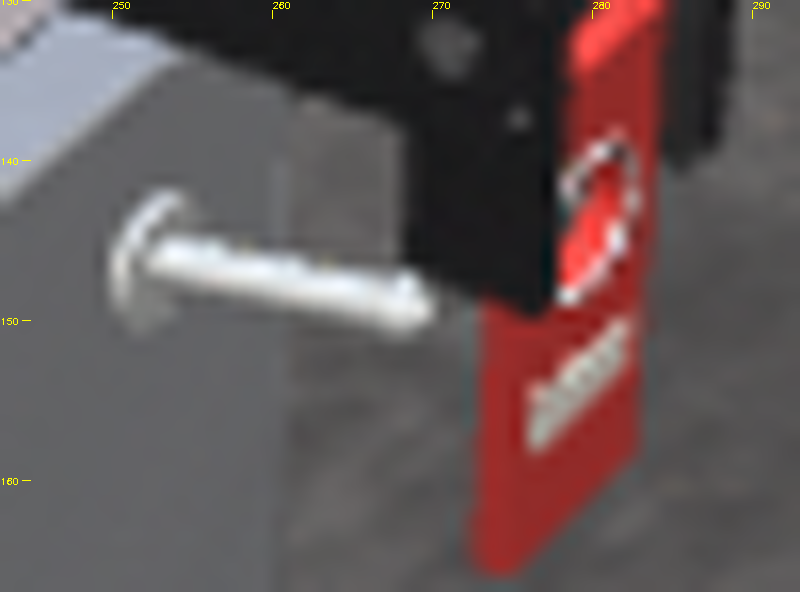

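View pics/s3h.png

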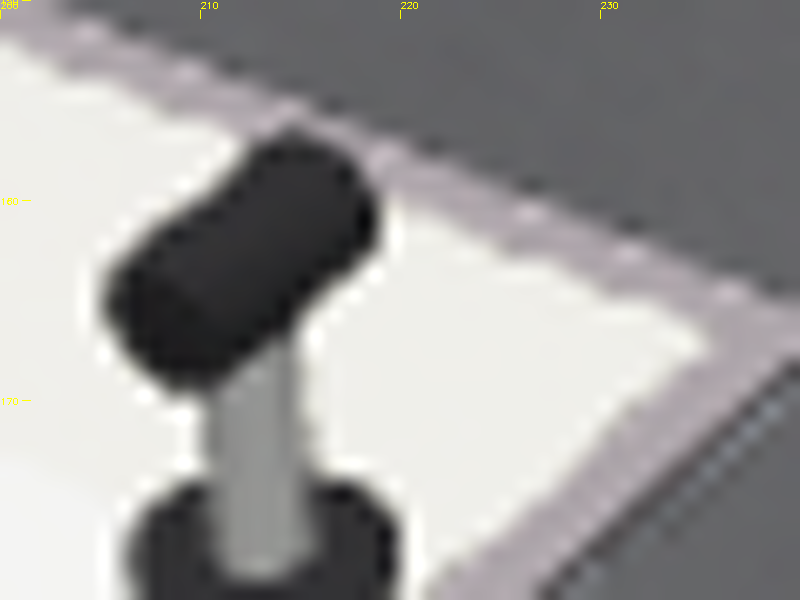

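View pics/t3h.png

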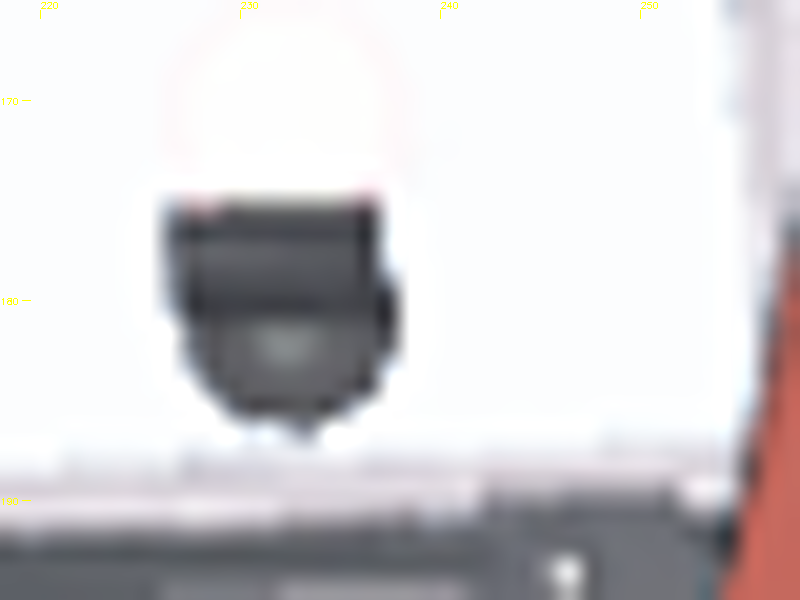

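View pics/t0p.png

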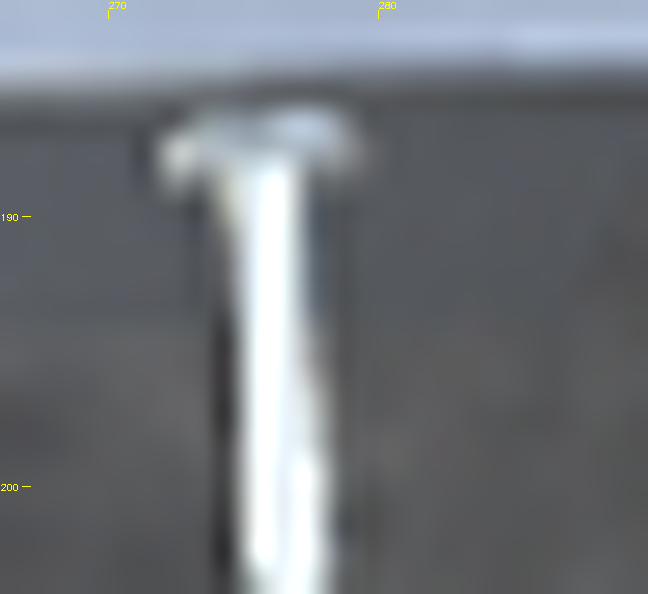

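```bash
python3 -m inch '[[0,0,-12,0,0,0],[0,0,-24,0,0,0],[0,0,-25,0,0,0],[0,0,-25,0,0,0],[6,0.4,-25,0,0,0],[12,0.8,-25,0,0,0],[14,1,-25,0,0,0],[14,1,-25,0,0,0]]'; python3 - <<'E'
from h import *
s=get_state();print(s["position"],s["tool_rot"],s["force"])
c=snap("scene",4)
crop(c,243,130,293,167,"pics/s4.png")
E
```

```text
time_s: 6.35
position: [453.7, -9.0, 147.6]
tool_rot: [-0.0, -0.036, 0.999, -0.0]
force: [-0.2, 0.5, -0.1]
gripper_width: 35.4
[453.65157246  -9.01013915 147.58878963] [-4.14140349e-06 -3.61745489e-02  9.99345487e-01 -9.57917273e-06] [-0.23411745  0.45331602 -0.08025659]
```

View pics/s4.png

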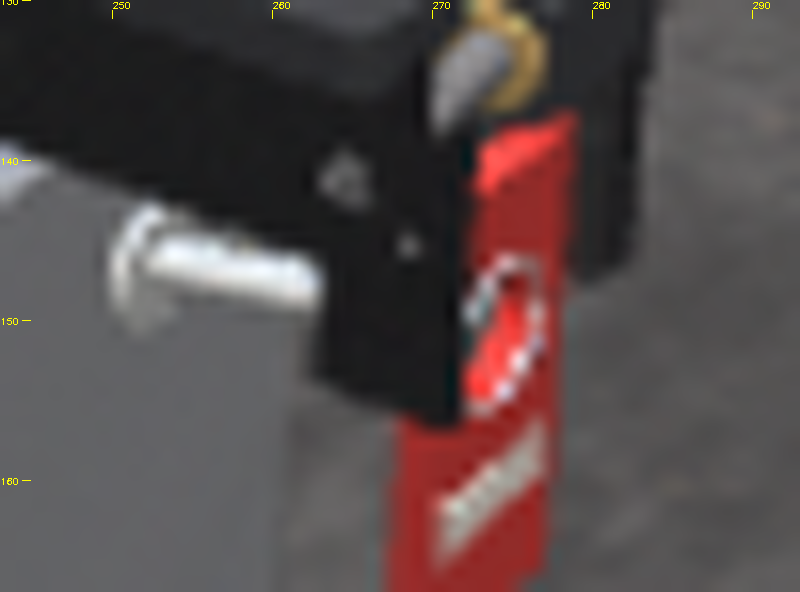

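```bash
python3 - <<'E'
from h import *
c=load("scene4")
print(proj(c,[[450.7,-9.2,125.1],[453.7,-9,125.1],[450.7,-9.2,135.1],[450.7,-9.2,115.1],[450,0.8,125.1],[450.7,-19.2,125.1]]))
E
```

```text
[[273.08159815 150.68255646]
 [271.974907   150.26873281]
 [273.24576245 147.14104998]
 [272.91958848 154.17737214]
 [270.85870354 152.77413162]
 [275.5207088  148.72377561]]
```

```bash
python3 -m inch '[[4,0.3,0,0,0,0],[8,0.6,0,0,0,0],[12,0.9,0,0,0,0],[16,1.2,-0.5,0,0,0],[16,1.2,-0.5,0,0,0]]'; python3 - <<'E'
from h import *
c=snap("scene",5)
crop(c,243,130,293,167,"pics/s5.png")
E
```

```text
time_s: 7.02
position: [469.7, -7.8, 147.0]
tool_rot: [-0.0, -0.036, 0.999, -0.0]
force: [-0.3, -0.2, -1.0]
gripper_width: 35.5
```

View pics/s5.png

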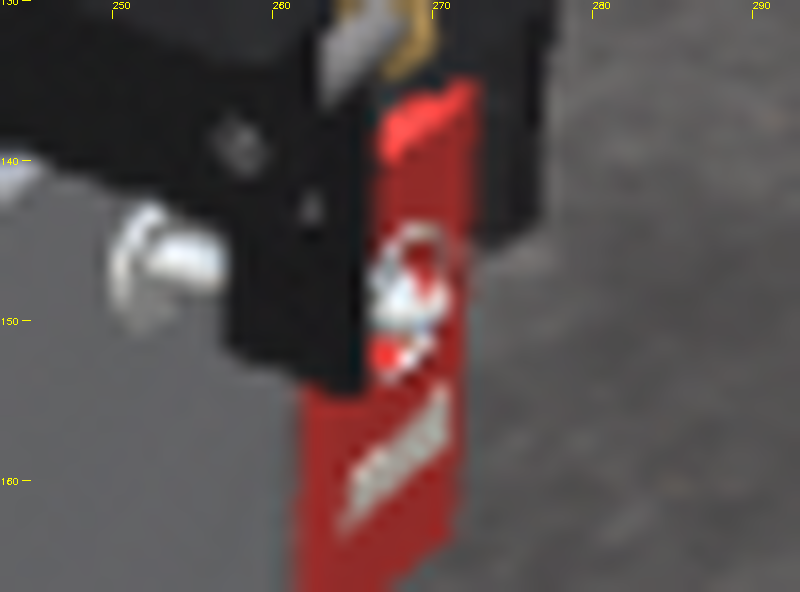

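```bash
python3 -m inch '[[4,0.3,-1,0,0,0],[8,0.6,-1.5,0,0,0],[12,0.9,-2,0,0,0],[14,1,-2.5,0,0,0],[14,1,-2.5,0,0,0]]'; python3 - <<'E'
from h import *
c=snap("scene",6)
crop(c,233,130,283,167,"pics/s6.png")
E
```

```text
time_s: 7.7
position: [483.5, -6.8, 144.4]
tool_rot: [-0.0, -0.036, 0.999, 0.0]
force: [-0.5, 0.4, 0.2]
gripper_width: 35.9
```

View pics/s6.png

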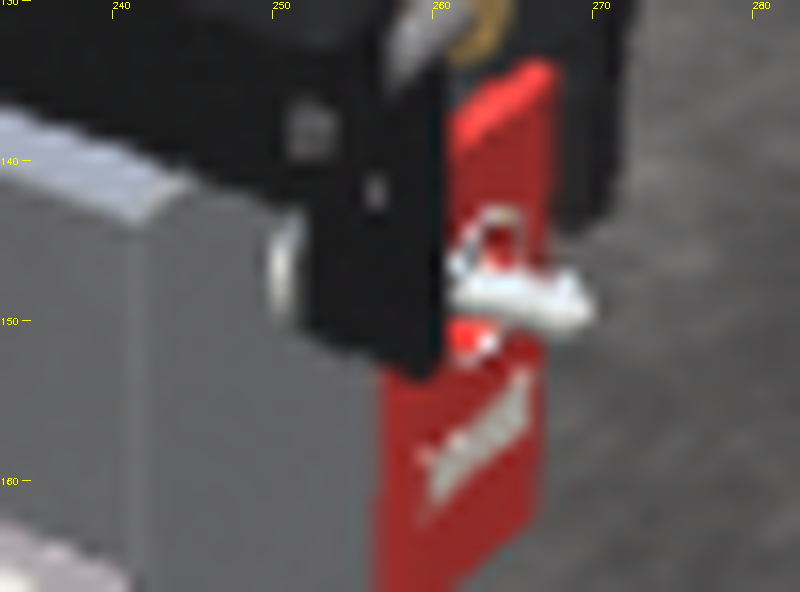

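Peg protrudes through the hole (ball at 269,149). Lower until it seats, then open.

```bash
python3 -m inch '[[0,0,-2,0,0,0],[0,0,-4,0,0,0],[0,0,-5,0,0,0],[0,0,-5,0,0,0]]'; python3 -m inch '[[0,0,0,0,0,0],[0,0,0,0,0,0],[0,0,0,0,0,0],[0,0,0,0,0,0],[0,0,0,0,0,0],[0,0,0,0,0,0]]' 60;  python3 - <<'E'
from h import *
c=snap("scene",7)
crop(c,233,130,283,167,"pics/s7.png")
E
```

```text
time_s: 8.25
position: [483.3, -6.8, 139.4]
tool_rot: [-0.0, -0.036, 0.999, 0.0]
force: [-0.1, 0.2, -1.2]
gripper_width: 35.9
time_s: 9.0
position: [483.5, -6.9, 139.5]
tool_rot: [0.0, -0.036, 0.999, -0.0]
force: [0.9, 0.6, -0.0]
gripper_width: 60.0
```

View pics/s7.png

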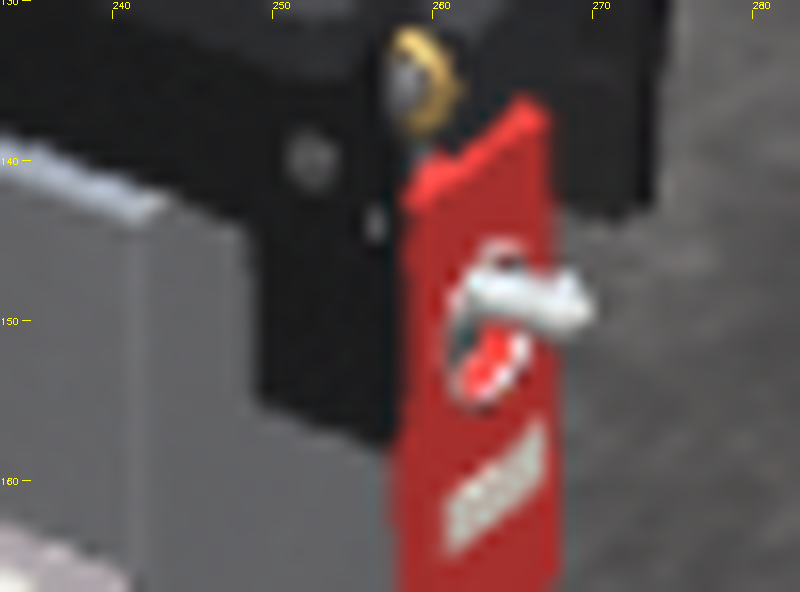

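```bash
python3 -m inch '[[0,0,15,0,0,0],[0,0,40,0,0,0],[0,0,75,0,0,0],[0,0,110,0,0,0],[0,0,130,0,0,0],[0,0,130,0,0,0]]'; python3 - <<'E'
from h import *
c=snap("scene",8);t=snap("top",8)
crop(c,233,120,293,165,"pics/s8.png")
c3=load("scene3");t3=load("top3")
for v in(178.35,177.8):print(tri(t3,(231.6,v),c3,(212.1,163.0)))
# lid right front corner
a=np.array([507.3,41.9]);b=np.array([496.3,189.8]);ex=np.array([.9972,.074])
for z in(130,133):print(atz(t3,231.6,178.2,z),proj(c3,atz(t3,231.6,178.2,z)))
E
```

```text
time_s: 9.8
position: [484.7, -7.0, 272.4]
tool_rot: [0.003, -0.036, 0.999, -0.001]
force: [0.8, -0.6, 0.3]
gripper_width: 60.0
(array([527.97823382, 117.57864825, 129.68889941]), np.float64(1.0334632798924568))
(array([529.0861164 , 117.31598993, 129.195404  ]), np.float64(2.318908874187193))
[528.77133825 117.86810341 130.        ] [[211.50768283 162.77052198]]
[528.07996362 117.68734315 133.        ] [[211.71915822 161.76106829]]
```

View pics/s8.png

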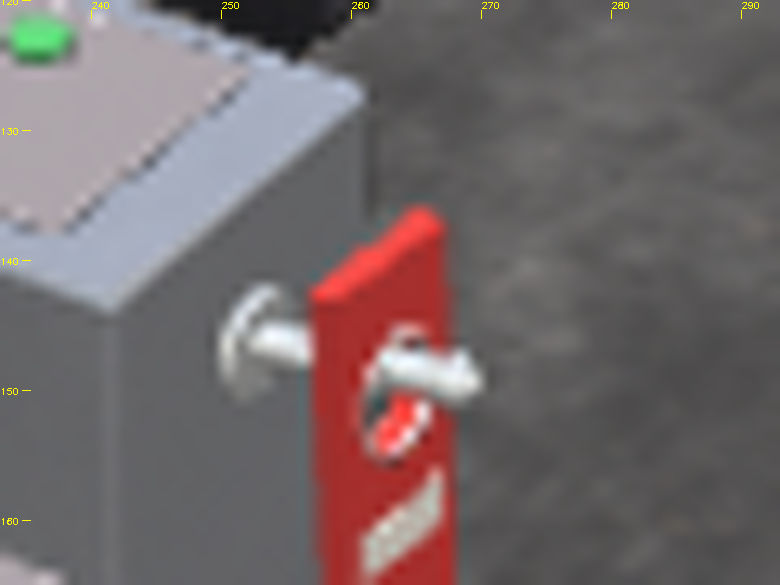

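```bash
python3 -m inch '[[15,40,0,0,0,0],[30,80,0,0,0,0],[45,118,0,0,0,0],[45,124.5,-20,0,0,0],[45,124.5,-50,0,0,0],[45,124.5,-75,0,0,0],[45,124.5,-80,0,0,0],[45,124.5,-80,0,0,0]]'; python3 - <<'E'
from h import *
s=get_state();print(s["position"],s["tool_rot"])
c=snap("scene",9);t=snap("top",9)
crop(c,170,100,270,175,"pics/s9.png")
E
```

```text
time_s: 10.9
position: [528.1, 117.6, 189.1]
tool_rot: [-0.001, -0.036, 0.999, -0.0]
force: [-0.6, 0.3, 0.9]
gripper_width: 60.0
[528.05744822 117.60996211 189.0663646 ] [-7.26846691e-04 -3.60501432e-02  9.99349718e-01 -1.07577549e-05]
```

View pics/s9.png

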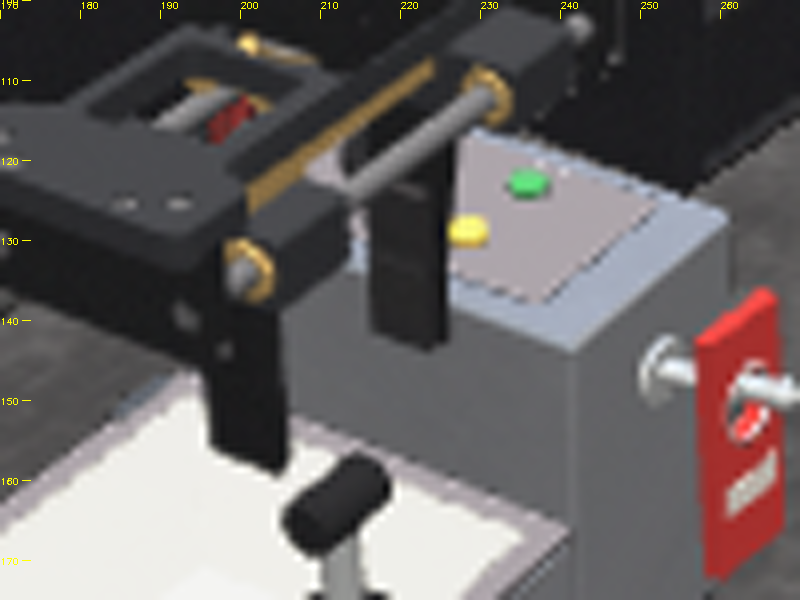

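```bash
python3 -m inch '[[0,0,-15,0,0,0],[0,0,-30,0,0,0],[0,0,-43,0,0,0],[0,0,-52,0,0,0],[0,0,-58,0,0,0],[0,0,-58,0,0,0]]'; python3 - <<'E'
from h import *
s=get_state();print(s["position"],s["force"])
c=snap("scene",10);t=snap("top",10)
crop(c,185,135,245,180,"pics/s10.png")
E
```

```text
time_s: 11.75
position: [528.2, 117.6, 131.0]
tool_rot: [-0.0, -0.036, 0.999, -0.0]
force: [0.5, 0.7, -0.2]
gripper_width: 60.4
[528.1786061  117.64051398 131.02238912] [ 0.50842176  0.71412146 -0.23663866]
```

View pics/s10.png

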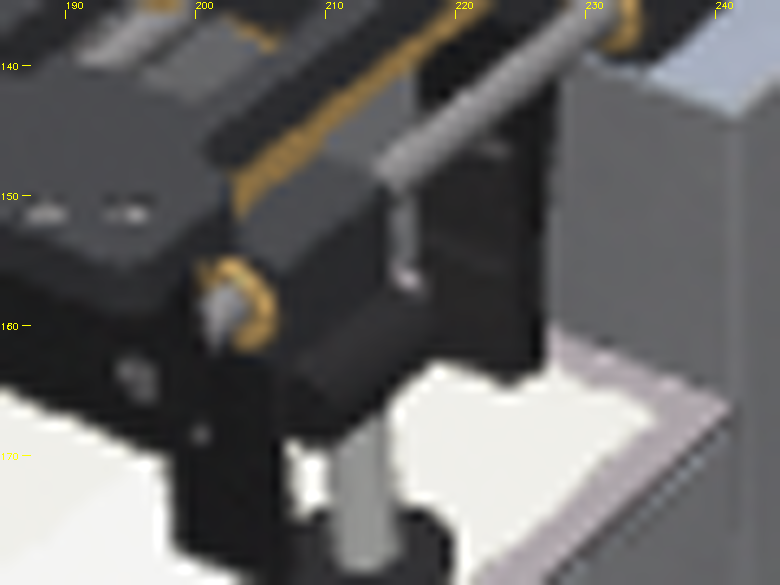

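The bar (about 213,162) sits between the fingers. Close on its ends.

```bash
python3 -m inch '[[0,0,0,0,0,0],[0,0,0,0,0,0],[0,0,0,0,0,0],[0,0,0,0,0,0],[0,0,0,0,0,0],[0,0,0,0,0,0],[0,0,0,0,0,0]]' 15 35; python3 - <<'E'
from h import *
import numpy as np
p=np.array([528.2,117.6]);e=np.array([np.cos(.072),np.sin(.072)])
for a in range(0,50,5):
    A=np.radians(a);r=-122*np.cos(A)+47*np.sin(A);z=122*np.sin(A)+47*np.cos(A)
    print(a,np.round(np.r_[(r+122)*e,z-47],1))
E
```

```text
time_s: 12.72
position: [528.4, 118.4, 131.6]
tool_rot: [0.0, -0.036, 0.999, 0.001]
force: [-0.3, 5.4, 0.1]
gripper_width: 29.3
0 [0. 0. 0.]
5 [ 4.5  0.3 10.5]
10 [10.   0.7 20.5]
15 [16.3  1.2 30. ]
20 [23.4  1.7 38.9]
25 [31.2  2.3 47.2]
30 [39.7  2.9 54.7]
35 [48.9  3.5 61.5]
40 [58.6  4.2 67.4]
45 [68.8  5.  72.5]
```

```bash
python3 -m inch '[[0,1.3,0,0,0,0],[2,1.5,5,0,0,0],[4.5,1.6,10.5,0,0,0],[7,1.8,15.5,0,0,0],[10,2,20.5,0,0,0],[13,2.3,25,0,0,0],[16.3,2.5,30,0,0,0],[16.3,2.5,30,0,0,0]]'; python3 - <<'E'
from h import *
c=snap("scene",11)
crop(c,170,90,290,180,"pics/s11.png")
E
```

```text
time_s: 13.72
position: [544.8, 119.7, 162.1]
tool_rot: [-0.0, -0.036, 0.999, -0.0]
force: [-4.3, -5.9, -2.4]
gripper_width: 29.6
```

View pics/s11.png

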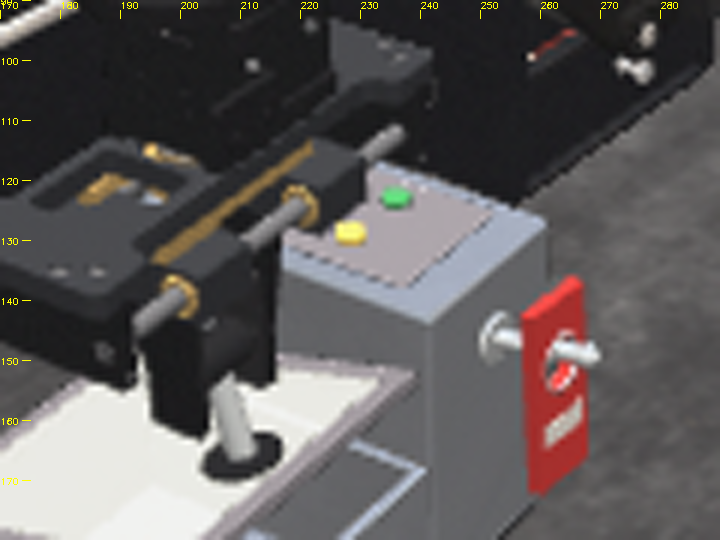

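```bash
python3 -m inch '[[3.5,-0.2,4.5,0,0,0],[7.1,0,8.9,0,0,0],[11,0.2,13,0,0,0],[14.9,0.4,17.2,0,0,0],[19,0.7,21,0,0,0],[23.4,1,24.7,0,0,0],[23.4,1,24.7,0,0,0]]' && python3 -m inch '[[4.5,0.3,3.5,0,0,0],[9.2,0.6,6.8,0,0,0],[14,1,9.8,0,0,0],[18.9,1.3,12.7,0,0,0],[24,1.7,15.3,0,0,0],[29,2.1,17.8,0,0,0],[29,2.1,17.8,0,0,0],[29,2.1,17.8,0,0,0]]'; python3 - <<'E'
from h import *
s=get_state();print(s["position"],s["tool_rot"],s["force"])
c=snap("scene",12);t=snap("top",12)
crop(c,150,80,290,185,"pics/s12.png")
crop(t,190,110,310,200,"pics/t12.png")
E
```

```text
time_s: 14.65
position: [568.7, 121.4, 186.9]
tool_rot: [0.0, -0.036, 0.999, 0.0]
force: [-5.2, -2.2, -1.0]
gripper_width: 29.7
time_s: 15.65
position: [597.2, 123.4, 204.1]
tool_rot: [0.0, -0.036, 0.999, 0.0]
force: [-4.9, -0.7, 0.1]
gripper_width: 29.6
[597.1929994  123.40413183 204.14172257] [ 1.55302492e-04 -3.61298730e-02  9.99347085e-01  1.09958135e-04] [-4.8632183  -0.65245354  0.14582879]
```

View pics/s12.png

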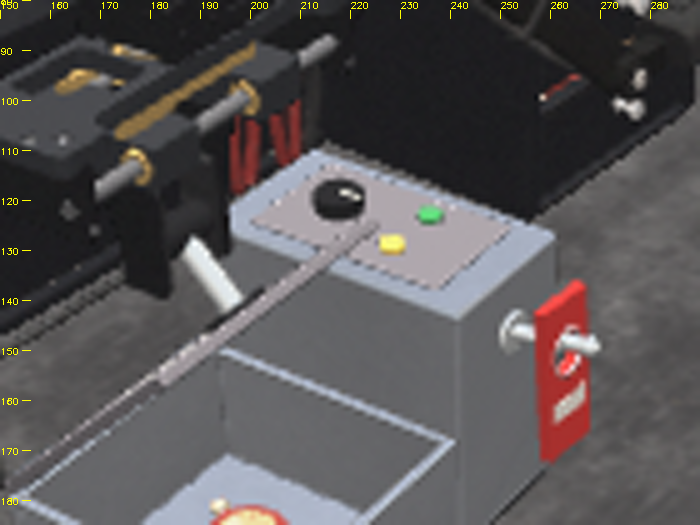

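View pics/t12.png

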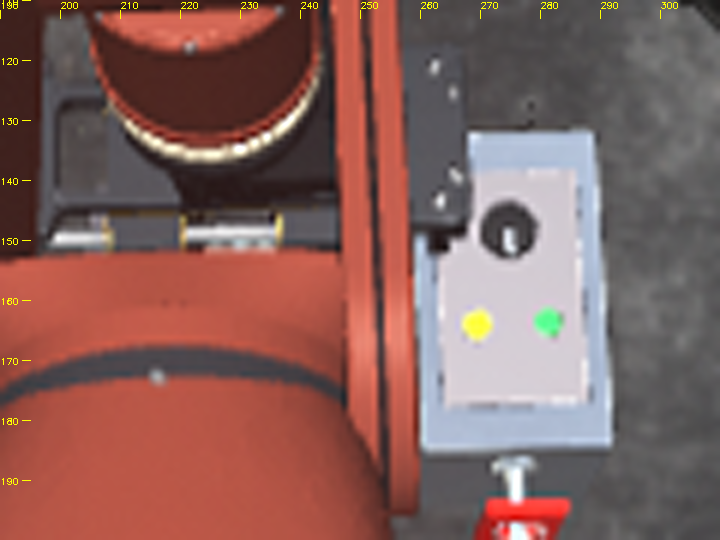

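```bash
python3 - <<'E'
from h import *
c=load("scene12");e=np.array([np.cos(.072),np.sin(.072)]);n=np.array([-e[1],e[0]])
crop(c,175,115,235,160,"pics/s12b.png")
hr=np.array([654.7,51.2]);hc=np.array([528.3,118.6])+122*e
for a in(0,38,42,45,48,52):
    A=np.radians(a)
    f=lambda w,x,z:np.r_[w+e*(x*np.cos(A)+z*np.sin(A)),83-x*np.sin(A)+z*np.cos(A)]
    print(a,proj(c,[f(hr,-148,3.5),f(hr,-148,-3.5),f(hr+n*148,-148,3.5),f(hr+n*148,-148,-3.5),f(hc,-122,3.5),f(hc,-122,47)]).round(1).tolist(),f(hc,-122,47))
E
```

```text
0 [[241.0, 165.2], [241.0, 167.6], [202.2, 200.2], [202.5, 202.6], [212.5, 178.2], [211.4, 163.0]] [528.3 118.6 130. ]
38 [[228.3, 128.6], [230.0, 131.3], [186.1, 161.2], [188.0, 164.1], [200.5, 147.6], [189.6, 130.7]] [582.95680032 122.54210393 195.14720541]
42 [[225.8, 124.8], [227.5, 127.4], [183.1, 157.0], [185.2, 159.8], [198.2, 144.4], [186.6, 127.9]] [590.92280014 123.11664908 199.56174077]
45 [[223.7, 122.0], [225.6, 124.6], [180.8, 154.0], [182.9, 156.7], [196.5, 142.0], [184.3, 125.9]] [597.08830618 123.56133419 202.50104602]
48 [[221.6, 119.3], [223.5, 121.8], [178.4, 151.0], [180.6, 153.7], [194.6, 139.7], [181.9, 124.0]] [603.3987954  124.01647618 205.11280721]
52 [[218.6, 115.8], [220.6, 118.2], [175.0, 147.1], [177.3, 149.7], [192.0, 136.8], [178.7, 121.7]] [612.0083637  124.63743849 208.07340128]
```

View pics/s12b.png

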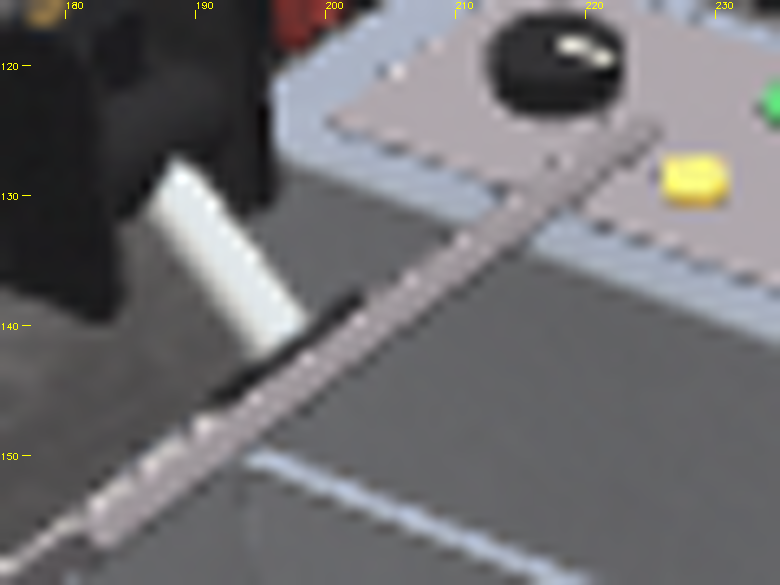

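```bash
python3 -m inch '[[0,0,0,0,0,0],[0,0,0,0,0,0],[0,0,0,0,0,0],[0,0,0,0,0,0],[0,0,0,0,0,0],[0,0,0,0,0,0],[0,0,0,0,0,0],[0,0,0,0,0,0]]'; python3 - <<'E'
from h import *
c=snap("scene",13);a=load("scene12")["color"].astype(int)
d=np.abs(c["color"].astype(int)-a).sum(2);print("diff vs 1 s ago",(d>60).sum())
cv2.imwrite("pics/s13.png",cv2.resize(c["color"],(800,600)))
E
```

```text
time_s: 16.75
position: [597.1, 123.4, 204.1]
tool_rot: [0.0, -0.036, 0.999, 0.0]
force: [-6.3, 1.6, 1.6]
gripper_width: 29.3
diff vs 1 s ago 18
```

View pics/s13.png

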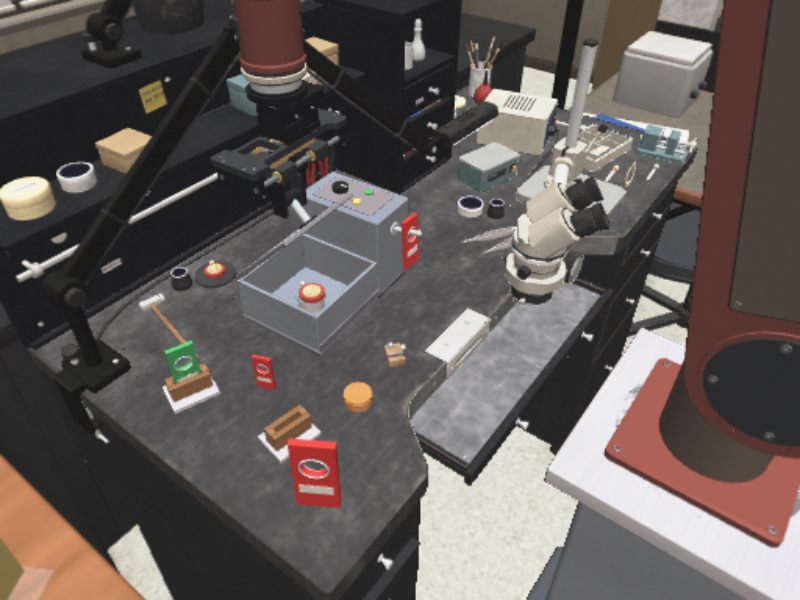

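All steady: the tag hangs at (410,238), the lid is open and held, and the bystanders are in place.

```bash
python3 -c "
from workcell import hand_in
print(hand_in())"
```

```text
the job is handed in; nothing more can be done
None
```

I took the middle-sized red tag out of its stand, hung it on the column's peg by its hole and let go of it. Only then did I grip the ends of the T-handle's bar, with the force set to 35 N, and swing the lid open. The job was handed in at about 17 s with the gripper still holding the handle; no verdict is reported.

**Last checks:**
- **Lid:** its corners and stem in the picture match 44–45° open. TCP position and picture were practically unchanged over the last second.
- **Tag:** it hangs near the middle of the peg, with the peg through its hole and nothing touching it.
- **Bystanders:** the green tag, the amber tin and the clamp block look where they were. I did not measure them again, or single out the steel tin in the last picture; the arm never went near any of them.

**Small disagreements:**
- The two cameras differed by up to about 3 mm on the peg tip.
- In the picture the held tag's hole appeared about 1 pixel to the side of its predicted place. It went onto the peg without measurable contact force.
- The handle was about 1 mm to the left of my estimate, which gave about 5 N of side force at the grip. I shifted the tool over to ease it.

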